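# Sweep the picked tubes into the tray's channel and shut its cover

## Robot

A 6-joint arm with a two-finger parallel gripper is mounted at the origin on a cart in front of the work surface, level with it; the furniture and walls round the work are solid. World frame = base frame: x ahead of the robot, y to its left, z up, the work surface at z = 0. Lengths are in m, angles in rad, forces in N, time in s.
With the tool pointing down it reaches from about 0.35 to 0.725 m from the base axis. Payload 4.3 kg.
Tool frame: the origin (TCP) lies on the centre line of the jaws, within the pads' length; the fingertips stand 19 mm ahead of it and the grasp point (between the pads) is the TCP; x points along the fingers, y is the direction in which the jaws open and shut, and the axes are right-handed (so a half turn about x gives the same grasp; the last joint's range is limited). The gripper opens to 85 mm and grips with 20 to 120 N. Pads are 22 mm wide; open, the fingers measure 114 mm over their backs; the gripper's body (76 mm by 85 mm) begins 54 mm behind the grasp point. The pads swing forward as they close: fully open they stand 13 mm farther back than shut.
Start: joints at [-1.228, 0.377, 0.081, 1.274, 0, 1.46], TCP at [0.252, -0.517, 0.25] pointing down, gripper open.
Joint ranges: [-2.72, 2.72], [-0.84, 1.66], [-1.02, 1.22], [-1.77, 2.12], [-1.37, 1.28], [-3.14, 3.14]. Speed limits (rad/s): [2.57, 2.57, 3.14, 3.14, 3.14, 3.14].

## Interface

Orientations are given as a rotation vector (axis times angle).
In Python, from plant import env gives the robot as it stands. The module is installed in compiled form; this text tells all that it offers. Calls block until the motion is done:
- env.move_pose(position, orientation): joint-space move of the TCP to a pose.
- env.movel(position, frame=None, vel=0.15, until_force=None): straight line of the TCP; frame=None keeps the orientation; vel is the mean speed in m/s. With until_force (N) it stops when the force on the tool has changed by that much, and returns True; else False.
- env.set_joints(angles): joint-space move.
- env.set_gripper(opening): finger opening in m; the grip force is fixed at half the most; returns when the fingers have stopped.
- env.sleep(seconds).
- env.inverse_kinematics(position, orientation): joint angles nearest the present ones, or None.
- env.get_obs(): the state.
- env.grab_frame(name): name is "scene" or "top" or "wrist"; returns a dict with "pixels" (400x640x3 uint8, red, green, blue), "range_z" (400x640 float32, m along the optical axis (not along the pixel's ray), 0 where there is no reading), "intrinsics" (3x3 intrinsics, pixels), "extrinsics" (4x4, takes a point from camera to world coordinates); the wrist camera has in their place "T_tool_cam" (4x4, takes a point from camera to tool coordinates, whose origin is the TCP and whose axes are the tool frame's). Camera axes: x right, y down, z forward; pixel columns grow to the right and rows downward; lengths in m; the calibration is good to about 2 mm. A picture is of the moment at which its call begins: read the wrist's pose just before it.
A pose or a line that the arm cannot do raises env.IKError and nothing moves.
- env.close_job(): hands the job in, once; it reports no verdict.
The state is a dict: "t": time; "qpos": joint angles; "qvel": joint speeds; "joint_efforts": joint torques, N m; "eef_pos": TCP position; "ee_rot": TCP orientation; "wrist_force": force on the tool from outside, world axes, zero at the start; "torque": the same for the moment, N m; "gripper_width": finger opening in m.
Only numpy, scipy, OpenCV 4.12 (cv2) and the standard library are available. Lean on these libraries where they do the work, as an engineer would, in place of code of your own. Each camera call takes 0.05 s, during which the arm holds its last target.

## Task

Three small tubes lie on the deck of the sorting tray. With the fingertips sweep the yellow-capped and the blue-capped one over the deck's edge into the channel, without picking them up, and leave the white-capped one lying where it is. Then push the clear cover shut over the channel, without disturbing the bottles and the large tube that stand around the tray.

Things in the scene. Friction and masses are not known exactly. Their poses are not given: they have to be found in the camera images.
- tray: sorting tray, 212 (x) by 240 (y) by 29 high, fast on the bench. Origin: centre of its underside; z up; its y axis points from the deck to the channel, roughly to the robot's left. Grey flat deck, top at z = 20, from y = -114 to its open edge at y = +47 and x = -100 to +100. Blue rims 6 thick, top at z = 29, along x = -100 and +100 and along the deck's y = -114 side.
- channel (a point): middle of the floor of the tray's sunken channel, at x = 0, y = +80.5, z = 6 in the tray's frame, axes as the tray's. The channel runs along x, 200 long, 14 deep below the deck; from the deck's edge (y = +47) a 45-degree slope leads down to its floor, flat from y = +61 to +114; its outer wall (y = +114 to +120, 21 high) carries the cover's hinge.
- cover (a joint): hinge of the channel's clear, blue-edged cover: 0 = shut flat on the channel, 1.7 to 1.95 = standing open, leaning slightly outward (to +y of the tray). Hinge line along x at y = +119, z = 24 of the tray. The cover is 192 long (x), reaches 74 from the hinge, 84 at the finger tab in mid-edge; 60 g; pushed well past upright towards the deck it falls shut by its weight.
- cover_edge (a point): middle of the cover's free edge, 74 mm from the hinge
- tube_yellow_mid (a point): 1.5 ml tube with a yellow cap, lying on the tray's deck, about 37 long, 11 across and 11 high, 12 g, does not roll; pushed off its middle it turns and slips past the fingers, so follow it and look again after a stroke; this point is its middle (5.5 mm over the deck); its y axis runs along the tube. To be swept into the channel
- tube_blue_mid (a point): 1.5 ml tube with a blue cap, lying on the tray's deck, about 37 long, 11 across and 11 high, 12 g, does not roll; pushed off its middle it turns and slips past the fingers, so follow it and look again after a stroke; this point is its middle (5.5 mm over the deck); its y axis runs along the tube. To be swept into the channel
- tube_white_mid (a point): 1.5 ml tube with a white cap, lying on the tray's deck, about 37 long, 11 across and 11 high, 12 g, does not roll; pushed off its middle it turns and slips past the fingers, so follow it and look again after a stroke; this point is its middle (5.5 mm over the deck); its y axis runs along the tube. Stays on the deck
- dropper_green: small white dropper bottle with a green cap, 26 dia x 70 high, standing to the right of the tray; origin under its centre; leave alone
- dropper_yellow: small white dropper bottle with a yellow cap, 26 dia x 70 high, standing to the right of the tray; origin under its centre; leave alone
- tube50: 50 ml tube with a blue cap, 35 dia x 114 high, standing on its skirt to the left of the tray; origin under its centre; leave alone
- bottle_amber: brown reagent bottle with a black cap, 56 dia x 118 high, the nearer of two, standing beyond the tray; origin under its centre; leave alone

How it is judged:
On the way, in this order (a step that is already met when the one before it is completed fails the run):
1. the yellow-capped and the blue-capped tube both lie in the channel, the cover still open (y of tube_yellow_mid in the frame of tray between 0.047 and 0.114 m and z of tube_yellow_mid in the frame of tray between 0 and 0.018 m and x of tube_yellow_mid in the frame of tray between -0.1 and 0.1 m and y of tube_blue_mid in the frame of tray between 0.047 and 0.114 m and z of tube_blue_mid in the frame of tray between 0 and 0.018 m and x of tube_blue_mid in the frame of tray between -0.1 and 0.1 m and value of joint cover above 0.6 rad), for 0.2 s.
2. the cover is shut (value of joint cover below 0.08 rad), for 0.2 s.
At the end, for the whole second after the job is handed in: Both tubes lie at rest in the channel (middle lower than 18 mm above the bench, as when lying on the channel floor), the cover is shut to within 0.08 rad, and the white-capped tube lies within 25 mm of where it was (y of tube_yellow_mid in the frame of tray between 0.047 and 0.114 m and z of tube_yellow_mid in the frame of tray between 0 and 0.018 m and x of tube_yellow_mid in the frame of tray between -0.1 and 0.1 m and y of tube_blue_mid in the frame of tray between 0.047 and 0.114 m and z of tube_blue_mid in the frame of tray between 0 and 0.018 m and x of tube_blue_mid in the frame of tray between -0.1 and 0.1 m and value of joint cover below 0.08 rad and distance of tube_white_mid from where it was at the start of the episode below 0.025 m and linear speed of each of tube_yellow, tube_blue below 0.02 m/s); the robot touches nothing.
It fails at once if a tube is lifted (its middle more than 20 mm above where it lay on the deck) (height (world z) of any of tube_white_mid, tube_yellow_mid, tube_blue_mid above 0.0455 m).
It fails at once if the white-capped tube is shoved more than 25 mm (distance of tube_white_mid from where it was at the start of the episode above 0.025 m).
It fails at once if a bottle or the large tube is moved more than 20 mm or tipped (distance of any of dropper_green, dropper_yellow, tube50, bottle_amber from where it was at the start of the episode above 0.02 m or angle between any of dropper_green, dropper_yellow, tube50, bottle_amber's own z axis and vertical above 0.3 rad).
It also fails if it takes over 64 s, if anything falls off the work surface, if the arm or the gripper's body presses on something with over 40 N, if the wrist force passes 120 N, or if a joint passes its speed limit or range.

## Working session

There is one attempt and no reset: what is moved stays moved. The work goes in short steps, each a Python script; the robot and the scene stay as the last script left them, time stands still between calls to the robot, and variables do not carry over. Pictures are saved under pics/ and viewed, and the job is handed in when it is done.

```bash
mkdir -p pics
cat > h.py <<'E'
from plant import env
import numpy as np, cv2
from scipy.spatial.transform import Rotation as R
def grab(name,fn=None):
    o=env.get_obs(); f=env.grab_frame(name)
    if 'T_tool_cam' in f:
        T=np.eye(4);T[:3,:3]=R.from_rotvec(o['ee_rot']).as_matrix();T[:3,3]=o['eef_pos'];f['extrinsics']=T@f['T_tool_cam']
    if fn: cv2.imwrite('pics/'+fn,f['pixels'][:,:,::-1])
    return f
def cloud(f):
    K=f['intrinsics'];z=f['range_z'];v,u=np.mgrid[:z.shape[0],:z.shape[1]]
    P=np.stack([(u-K[0,2])/K[0,0]*z,(v-K[1,2])/K[1,1]*z,z],-1)
    T=f['extrinsics'];W=P@T[:3,:3].T+T[:3,3];W[z==0]=np.nan
    return W
E
python3 - <<'E'
from h import *
o=env.get_obs();print(o['t'],o['eef_pos'],o['ee_rot'],o['gripper_width'])
for n in ['top','scene']:
    f=grab(n,n+'0.png');np.savez(n+'0.npz',**f);print(f['extrinsics'].round(3),f['intrinsics'].round(1))
E
```

```text
0.0 [ 0.25135284 -0.51646658  0.24936657] [ 1.97061859  0.45604633 -1.97105761] 0.08544913312027592
[[ 2.000e-03 -9.830e-01  1.820e-01  4.150e-01]
 [-1.000e+00  1.000e-03  1.600e-02 -6.000e-03]
 [-1.600e-02 -1.820e-01 -9.830e-01  1.136e+00]
 [ 0.000e+00  0.000e+00  0.000e+00  1.000e+00]] [[373.7   0.  329. ]
 [  0.  373.7 197.8]
 [  0.    0.    1. ]]
[[ 0.567 -0.636  0.523  0.14 ]
 [-0.823 -0.436  0.363 -0.332]
 [-0.003 -0.636 -0.771  0.744]
 [ 0.     0.     0.     1.   ]] [[365.    0.  317. ]
 [  0.  365.  201.1]
 [  0.    0.    1. ]]
```

View pics/top0.png

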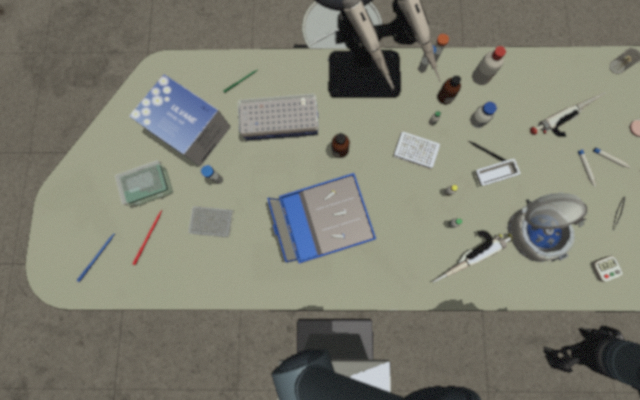

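View pics/scene0.png

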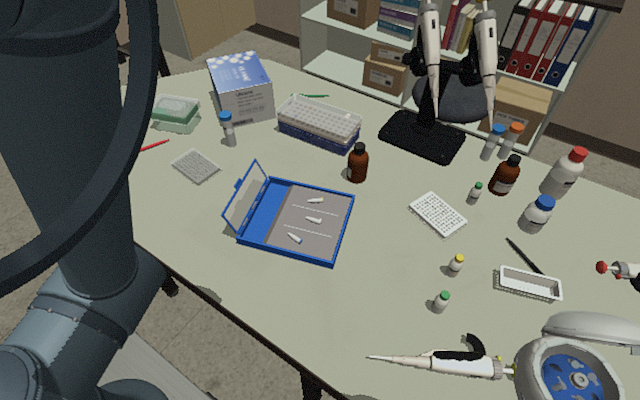

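Run:
```python
import numpy as np,cv2
a=cv2.imread('pics/top0.png')[165:275,255:385];b=cv2.imread('pics/scene0.png')[150:270,215:365]
cv2.imwrite('pics/z1.png',cv2.resize(a,None,fx=5,fy=5,interpolation=2));cv2.imwrite('pics/z2.png',cv2.resize(b,None,fx=5,fy=4.9,interpolation=2))
from h import cloud
f=dict(np.load('top0.npz'));W=cloud(f)
for u,v in [(268,198),(296,262),(375,238),(355,176),(288,194),(340,212),(331,195),(337,236),(340,148),(209,175),(282,230)]: print(u,v,W[v,u].round(4))
```

```text
268 198 [0.6088 0.1852 0.0885]
296 262 [ 0.4298  0.1113 -0.003 ]
375 238 [ 0.4998 -0.1243  0.0253]
355 176 [ 0.694  -0.0685  0.0025]
288 194 [0.6329 0.1365 0.0241]
340 212 [ 0.5764 -0.021   0.0328]
331 195 [0.629  0.0059 0.0279]
337 236 [ 0.5052 -0.012   0.0311]
340 148 [ 0.7587 -0.021   0.0833]
209 175 [0.6715 0.3515 0.1095]
282 230 [0.5195 0.1461 0.0657]
```

View pics/z1.png

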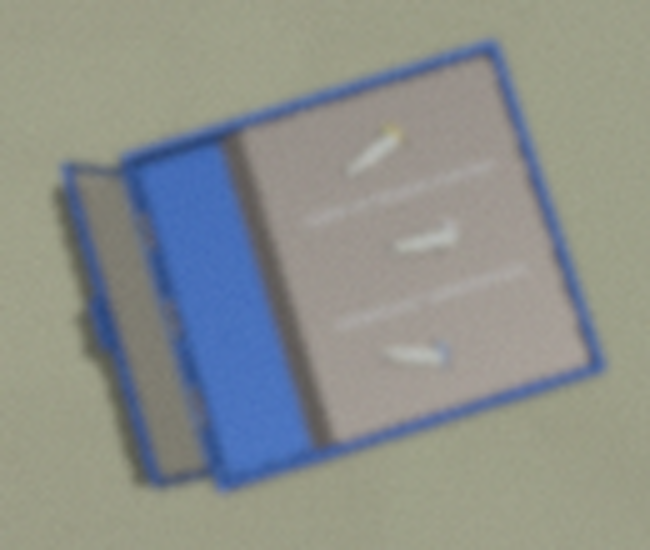

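View pics/z2.png

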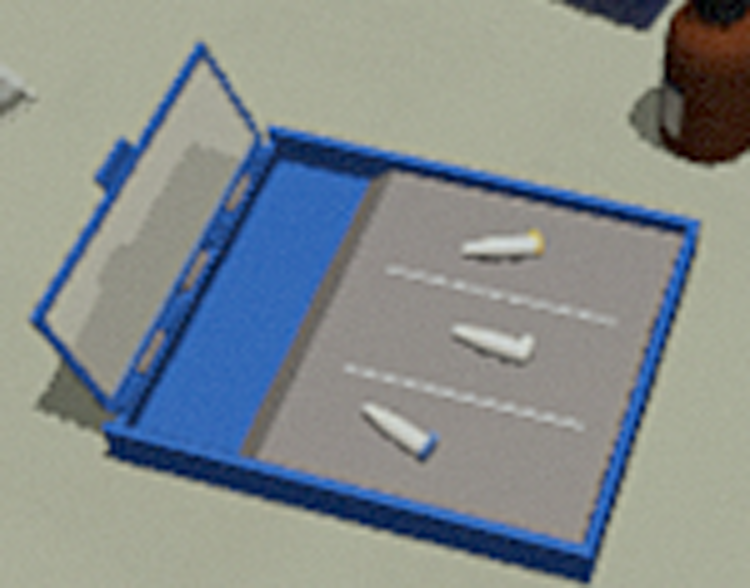

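```bash
cat >> h.py <<'E'
def ray(f,u,v,z):
    K=f['intrinsics'];T=f['extrinsics'];d=T[:3,:3]@np.array([(u-K[0,2])/K[0,0],(v-K[1,2])/K[1,1],1]);c=T[:3,3]
    return (c+d*(z-c[2])/d[2])[:2]
E
python3 - <<'E'
from h import *
f=dict(np.load('top0.npz'))
px=[(354.2,173.7),(375.4,238.8),(300.2,262.5),(280,196.5)]
tr=np.array([[106,-120],[-106,-120],[-106,120],[106,120]])/1e3
P=np.array([ray(f,u,v,z) for (u,v),z in zip(px,[.029,.029,.025,.025])])
tc=tr.mean(0);pc=P.mean(0);H=(tr-tc).T@(P-pc);th=np.arctan2(H[0,1]-H[1,0],H[0,0]+H[1,1])
print(P.round(4),th,pc);c,s=np.cos(th),np.sin(th);Rm=np.array([[c,-s],[s,c]]);print(((P-pc)@Rm).round(4))
for n,a,b in [('y',(333.5,191.3),(325,198.5)),('w',(346,212),(335,214)),('b',(343,236),(332.5,235))]:
    A=(ray(f,*a,.026)-pc)@Rm;B=(ray(f,*b,.026)-pc)@Rm;print(n,A.round(3),B.round(3),np.linalg.norm(A-B))
# tray -> world wrist view
p=pc+Rm@[0,-.02]
for z in (.3,.35):
    print(env.inverse_kinematics([p[0],p[1],z],R.from_matrix(np.array([[0,0,1],[0,1,0],[-1,0,0]],float)@np.eye(3)).as_rotvec()))
print(R.from_rotvec(env.get_obs()['ee_rot']).as_matrix().round(3))
E
```

```text
[[ 0.6947 -0.0647]
 [ 0.4972 -0.1251]
 [ 0.428   0.096 ]
 [ 0.6251  0.1605]] 0.30359090074884015 [0.56124878 0.01668651]
[[ 0.103  -0.1176]
 [-0.1035 -0.1161]
 [-0.1034  0.1155]
 [ 0.1039  0.1181]]
y [ 0.07  -0.041] [ 0.057 -0.01 ] 0.0339024478103099
w [-0.001 -0.058] [ 0.003 -0.025] 0.0335128407056638
b [-0.067 -0.028] [-0.055  0.001] 0.031240432567105323
[-0.11605641  0.35562208  0.17686335  1.3920376   0.         -0.11605641]
[-0.11605641  0.36397678  0.31752039  1.52433993  0.         -0.11605641]
[[-0.001  0.437 -0.899]
 [ 0.002 -0.899 -0.437]
 [-1.    -0.002 -0.   ]]
```

```bash
cat >> h.py <<'E'
pc=np.array([0.5612,0.0167]);th=0.3036
Rm=np.array([[np.cos(th),-np.sin(th)],[np.sin(th),np.cos(th)]])
def w(x,y,z): # tray mm -> world
    p=pc+Rm@np.array([x,y])/1e3; return [p[0],p[1],z/1e3]
def tl(P): return ((np.asarray(P)[...,:2]-pc)@Rm)*1e3
yd=np.array([Rm[0,0],Rm[1,0],0]);xd=np.array([0,0,-1.]);O=R.from_matrix(np.stack([xd,yd,np.cross(xd,yd)],1)).as_rotvec()
E
python3 - <<'E'
from h import *
o=env.get_obs();f=grab('wrist')
print(f['T_tool_cam'].round(3))
env.move_pose(w(0,-60,270),O)
f=grab('wrist','w1.png');np.savez('w1.npz',**f)
print(env.get_obs()['t'],env.get_obs()['eef_pos'],w(0,-60,270))
E
```

```text
[[-0.001 -0.311  0.95  -0.124]
 [ 1.    -0.001  0.     0.001]
 [ 0.001  0.95   0.311 -0.079]
 [ 0.     0.     0.     1.   ]]
2.275 [ 0.57902225 -0.0416035   0.26994235] [np.float64(0.5791374497374778), np.float64(-0.040555985686349515), 0.27]
```

View pics/w1.png

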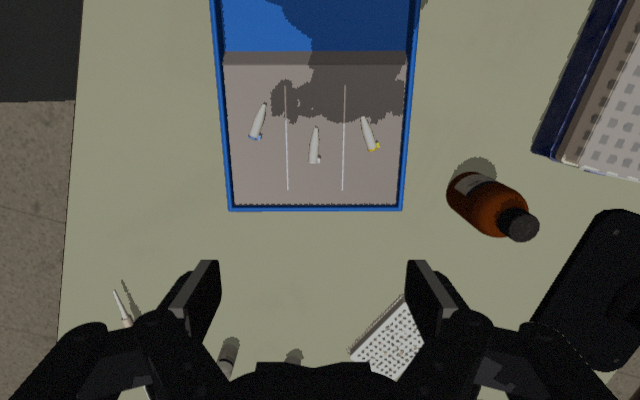

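Run:
```python
from h import *
f=dict(np.load('w1.npz'));W=cloud(f)
print('deck z',W[100:180:20,300],W[30,300])
for n,p,z in [('corner -x',(230,211),.029),('corner +x',(403,210),.029),('edge',(225,52),.02),('edge',(405,52),.02),('rim-in -x',(218,60),.029),('rim +x',(418,40),.029),
 ('bcap',(255,137),.0255),('btip',(264,104),.0255),('wcap',(315,161),.0255),('wtip',(316,128),.0255),('ycap',(375,148),.0255),('ytip',(364,118),.0255)]:
    print(n,tl(ray(f,*p,z)).round(1))
a=f['pixels'][:,:,::-1][30:220,200:430];cv2.imwrite('pics/w1z.png',cv2.resize(a,None,fx=3.4,fy=3.1))
```

```text
deck z [[ 0.54292783  0.02313043  0.02077451]
 [ 0.54909837  0.00236933  0.02106548]
 [ 0.55549649 -0.01912138  0.02164403]
 [ 0.56213736 -0.04149753  0.02170714]] [0.52192374 0.09218176 0.00737652]
corner -x [-102.1 -116.8]
corner +x [ 107.8 -116.1]
edge [-94.9  60.8]
edge [97.3 60.2]
rim-in -x [-100.7   52.1]
rim +x [107.4  70.5]
bcap [-67.2 -28.4]
btip [-55.1   7.6]
wcap [  1.1 -56.3]
wtip [  2.3 -18.6]
ycap [ 70.2 -41.3]
ytip [55.9 -7.8]
```

View pics/w1z.png

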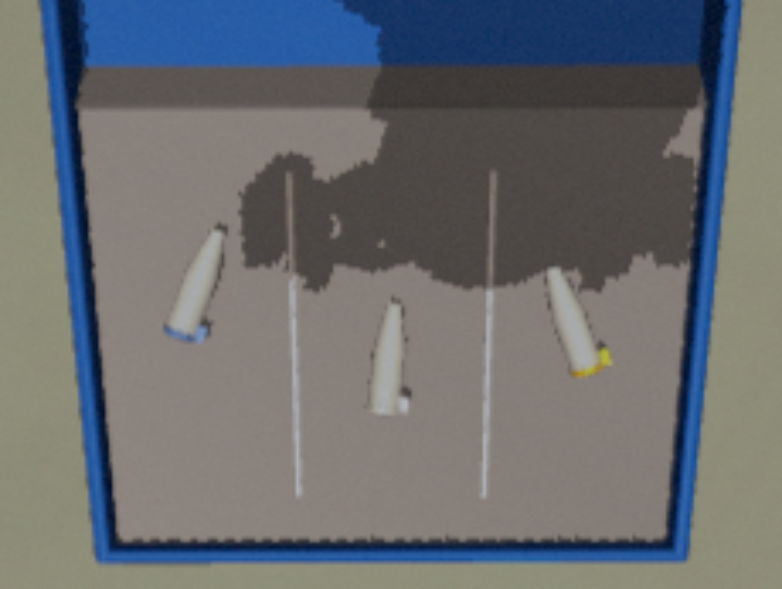

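Run:
```python
from h import *
env.set_gripper(0.008)
env.move_pose(w(-61,-66,80),O)
t=env.movel(w(-61,-66,30),vel=0.04,until_force=3)
o=env.get_obs();print(t,o['eef_pos'],o['wrist_force'],o['gripper_width'])
zt=o['eef_pos'][2]*1e3
z=zt+2.5
env.movel(w(-61,-66,z),vel=0.05)
t=env.movel(w(-61,0,z),vel=0.08)
o=env.get_obs();print(z,o['t'],o['wrist_force'])
grab('wrist','w2.png')
open('z.txt','w').write(str(z))
```

```text
True [ 0.52220239 -0.06440182  0.03930068] [-1.21910052 -0.14263594  6.78665664] 0.008037316167695454
41.800680391144425 5.975 [ 0.91539772 -0.28703043 -0.45992354]
```

View pics/w2.png

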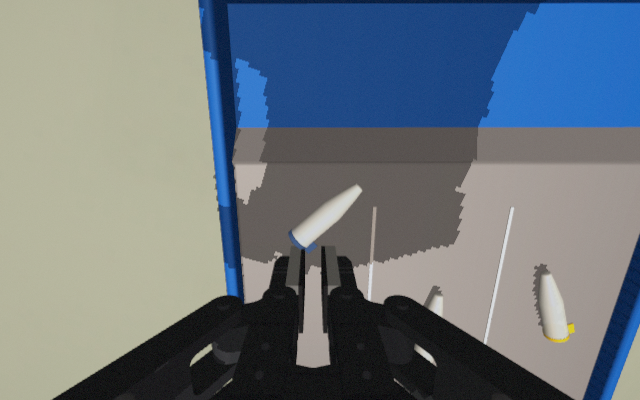

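Run:
```python
from h import *
z=float(open('z.txt').read())
env.movel(w(-61,-6,z),vel=0.08)
env.movel(w(-51,-6,z),vel=0.08)
env.movel(w(-51,32,z),vel=0.08)
o=env.get_obs();print(z,o['t'],o['wrist_force'])
grab('wrist','w3.png')
```

```text
41.800680391144425 7.175 [-0.63584636  0.3293762  -0.60853507]
```

View pics/w3.png

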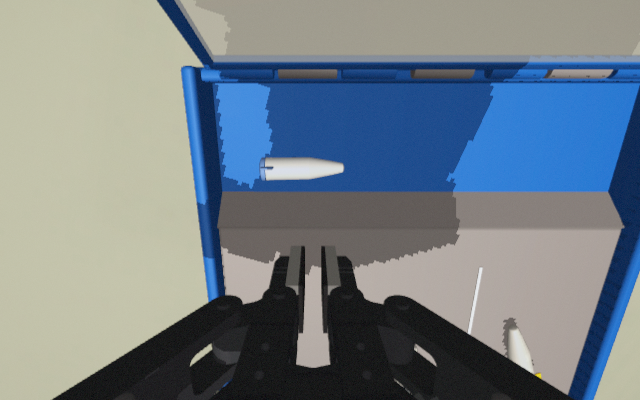

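Run:
```python
from h import *
z=float(open('z.txt').read())
env.movel(w(-51,32,100),vel=0.2)
env.movel(w(60,-74,100),vel=0.25)
env.movel(w(60,-74,z),vel=0.12)
env.movel(w(60,-10,z),vel=0.08)
o=env.get_obs();print(z,o['t'],o['wrist_force'])
grab('wrist','w4.png')
```

```text
41.800680391144425 10.0167 [-0.22564071  0.62296245  0.87541411]
```

View pics/w4.png

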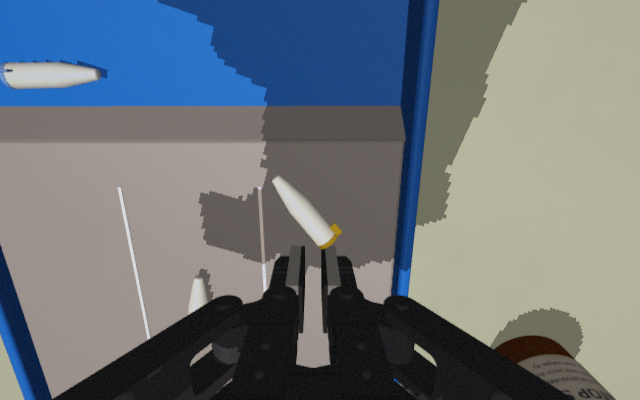

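Run:
```python
from h import *
z=float(open('z.txt').read())
env.movel(w(60,-15,z),vel=0.08)
env.movel(w(51,-15,z),vel=0.08)
env.movel(w(51,32,z),vel=0.08)
o=env.get_obs();print(z,o['t'],o['wrist_force'])
grab('wrist','w5.png')
```

```text
41.800680391144425 11.3167 [0.78366396 0.25561013 0.3709156 ]
```

View pics/w5.png

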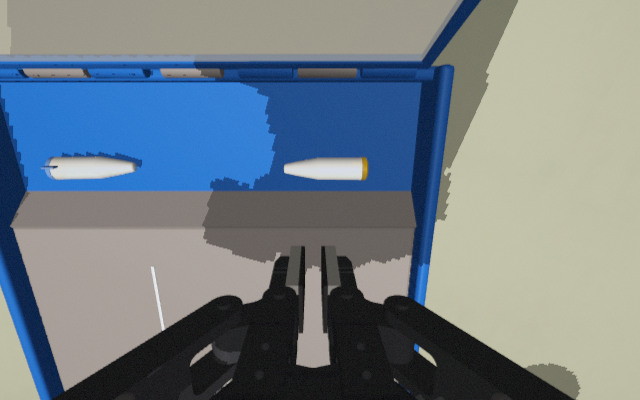

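Run:
```python
from h import *
f=dict(np.load('top0.npz'));W=cloud(f)
for u,v in [(268,198),(271,212),(286,261),(274,230)]: print(tl(W[v,u]),W[v,u,2])
env.movel(w(51,32,200),vel=0.25)
env.movel(w(0,0,230),vel=0.25)
f=grab('wrist','w6.png');W=cloud(f);hsv=cv2.cvtColor(f['pixels'],cv2.COLOR_RGB2HSV)
T=tl(W);
m=(hsv[...,1]<70)&(hsv[...,2]>90)&(T[...,1]>60)&(T[...,1]<112)&(abs(T[...,0])<95)&(W[...,2]<.03)
n,l,s,c=cv2.connectedComponentsWithStats(m.astype(np.uint8))
for i in range(1,n):
    if s[i,4]>80: k=l==i;print(s[i],T[k].mean(0),np.nanmax(W[k][:,2]))
print(env.get_obs()['t'])
```

```text
[ 95.75954258 146.5954317 ] 0.088484813352667
[ 53.38537421 148.74320205] 0.09313614022887395
[-90.35282707 146.14598515] 0.09225059188809714
[  1.25589413 153.925336  ] 0.09731595388735825
[241  91  39  12 370] [-57.90746934  77.04801409] 0.01983665021070652
[351  91  39  12 388] [56.45465003 76.64713615] 0.019415837277128867
[225 111  55   3 163] [-66.48706453  61.65428368] 0.011011168159588969
12.6167
```

View pics/w6.png

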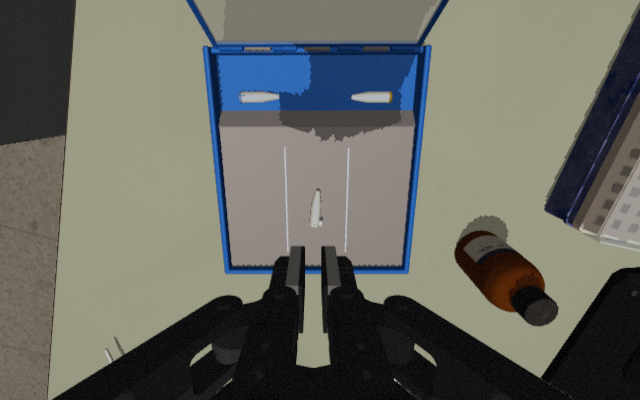

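Run:
```python
from h import *
env.set_gripper(0.0)
env.movel(w(0,60,200),vel=0.25)
env.movel(w(0,195,200),vel=0.25)
env.movel(w(0,195,86),vel=0.2)
env.movel(w(0,88,86),vel=0.1)
o=env.get_obs();print(o['t'],o['wrist_force'])
env.sleep(0.5)
grab('scene','s7.png');grab('wrist','w7.png')
```

```text
15.9083 [-0.28582819  0.52814091 -0.22182254]
```

View pics/s7.png

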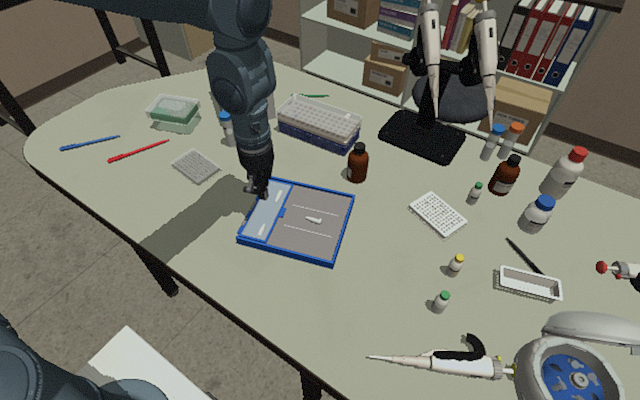

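View pics/w7.png

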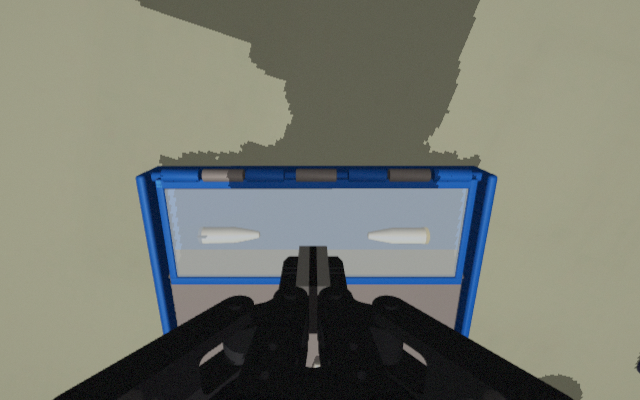

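Run:
```python
from h import *
env.movel(w(0,60,270),vel=0.25)
f=grab('wrist','w8.png');W=cloud(f);T=tl(W);hsv=cv2.cvtColor(f['pixels'],cv2.COLOR_RGB2HSV)
b=(hsv[...,0]>100)&(hsv[...,0]<125)&(hsv[...,1]>150)&(abs(T[...,0])<70)
for lo,hi in [(36,44),(44,50),(108,116),(116,122)]:
    k=b&(T[...,1]>lo)&(T[...,1]<hi);print(lo,k.sum(),np.nanmedian(W[k][:,2]))
env.move_pose(w(0,-60,290),O)
f=grab('wrist','w9.png');grab('top','t9.png');o=env.get_obs();print(o['t'],o['wrist_force'])
```

```text
36 96 0.027907072834348012
44 220 0.02750961050695319
108 166 0.026895120852620774
116 483 0.02715074944729784
18.1083 [ 0.61658356 -0.06967841 -0.20599495]
```

View pics/w9.png

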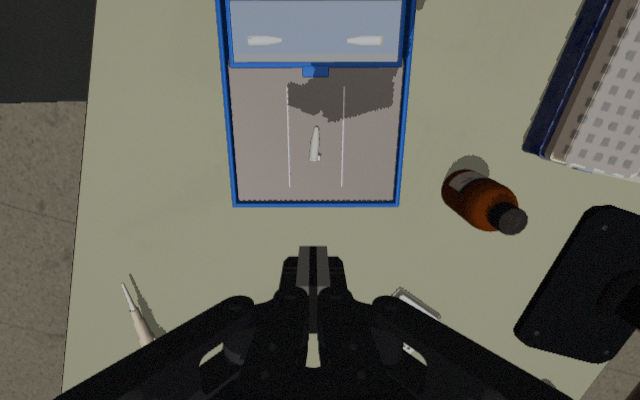

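View pics/t9.png

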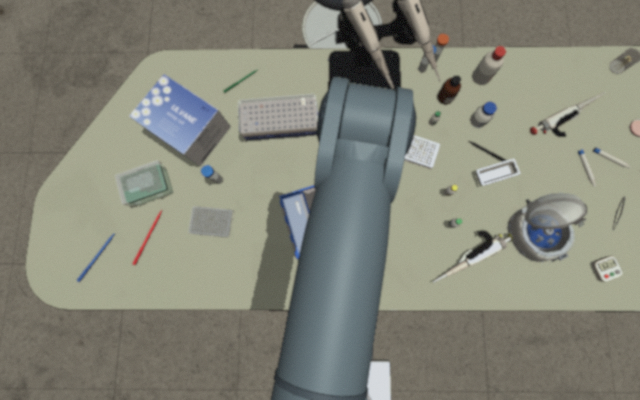

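Cover lies flat: its free edge is at 27.7 mm and its hinge at 27 mm. Both tubes show under it, near (264,41) and (365,41) in the wrist view. The white tube at (315,143) and the bottles are where they were. Handing in.

```bash
python3 -c "
from h import *
env.close_job()"
```

```text
the job is handed in; nothing more can be done
```

I swept the blue-capped tube, then the yellow-capped one, over the deck's edge into the channel with the nearly closed fingertips. I then pushed the cover from behind until it fell shut, raised the arm clear, and handed the job in at about 18 s of the 64 s allowed.

- **Tubes in the channel:** just before I pushed the cover, both tubes lay on the channel floor at about y = 77 mm in the tray frame and x = -58 and +56 mm. Their tops read 19–20 mm above the bench, which puts their middles at about 14 mm. A tube lying on the floor should read 17 mm at the top; the 2–3 mm difference is about the calibration error.
- **Cover:** its free edge read 27.7 mm and its hinge side 27 mm, so it is shut to about 0.01 rad. Both tubes were visible through it.
- **White tube and bottles:** by eye, the white tube lay where it had been. So did the droppers, the large tube and the amber bottle. I did not measure their positions again.
- **Forces:** the highest wrist force I read was about 7 N, when the fingertips touched the deck to find its height. I read the force only at the end of moves.

No check failed. The hand-in reports no verdict, so I don't have the judged result.

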